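Fit a spring stud nut in a strut channel and set it against the jig stop

TASK

Take the spring stud nut with the hexagon coupling from the rack and put it lengthwise through the slot of the strut channel in the jig, press it down against its spring and twist it a quarter turn clockwise, so that it springs up with its grooves on the channel lips. Then slide it along the channel until its stud touches the jig's stop bar, and let go. Feel your way and do not force it, and leave the other two studs in the rack alone.

Things in the scene. Friction and masses are not known exactly. Their poses are not given: they have to be found in the camera images.
- stud_nut: The part to fit, bare steel, 170 g, standing in its rack pocket: an oblong nut 34 x 20 mm (own x its long axis) with a 12 mm stud rising from it (own z), tip at z = 70. Origin: centre of the nut's underside. Corners (+x,-y) and (-x,+y) are rounded off, the other two square: inside the channel it turns only clockwise seen from above, and is stopped by the side walls about 6 degrees past 90.
- coupling (a point): Centre of the hexagon coupling fixed on that stud, 44 mm above the nut's underside; the only hexagon in the rack. 19 mm across flats, 36 mm high (18 above and below this point); one pair of flats is square to the nut's own x: grip it there. Below it the bare stud, 12 mm thick, 16 mm long.
- grooves (a point): On the nut's axis at the height of the floor of its two grooves, 7 mm above its underside. The grooves run along own y, from x = 9.5 to 15 mm on either side; ridges beside them rise 3 mm higher.
- spring_tip (a point): Point of the stud nut 40 mm under its underside, where the free end of its coil spring is (15 mm thick) when nothing presses on it; 0.4 N per mm, coils solid when shortened by 23 mm. Moves with the nut, not with the coils.
- jig: Assembly jig fixed on the bench: aluminium base plate 125 x 350 x 8 mm, origin at the centre of its underside. On it, along own y, lies the steel strut channel, slot up, 320 mm long, 41 wide, 41 high, parallel to own y, clamped by side screws anywhere up to 7 mm to either side (own x) of the jig's middle line: that offset is not measured, look or feel for it. A fitted end plate covers its slot beyond y = +115 mm.
- slot_line (a point): On the jig's middle line (not the channel's!) level with the channel's top face, 49 mm above the bench. The slot is 22 mm wide, edges rounded to 2.5 mm; each side of it the flat flange is 7 mm wide. Inside, the channel is 36 mm wide and its floor lies 38.5 mm below this point. The channel does not give when pushed; the nut fits the slot with 1 mm each side.
- lip_line (a point): On the jig's middle line, level with the lower edges of the lips, 7 mm below the channel's top face. The lips turn down beside the slot, each 2.5 mm thick, 11 to 13.5 mm from the slot's middle. Caught, the nut's groove floors lie on them, its underside 7 mm below this point, spring force 6 N. To turn freely its underside must be 11 to 14 mm below (7 to 9 N); the spring is solid at 14.5 mm.
- stop: Dark steel stop bar of the jig, bridging the channel across own x, axes as the jig's, set anywhere in the jig's -y half. Origin: on the base plate (8 mm over the bench), under the axis of a stud that touches the bar. The bar: its flat face at y = -6 mm looks to +y, 18 mm deep, 116 mm wide, from 42.5 to 49 mm above the origin (1.5 mm clear of the channel), on a foot at each end.
- rack: Black plastic rack fixed on the bench, 64 x 222 mm, origin at the centre of its underside; three pockets (38 x 24 mm, 6 mm deep) at y = -70, 0, +70 mm, a stud in each, nut long axis along own x, its underside on ledges at z = 48 mm.
- bare_stud: One of the other two studs in the rack, to be left alone: the same nut with a bare 12 mm stud 90 mm high, no coupling. Origin: centre of the nut's underside.
- eye_stud: The other of the two to be left alone: the same nut with a ring eye on top, 71 mm high. Origin: centre of the nut's underside.
Mind the look-alikes: they are no part of the job. Leave any red look-alike of the stud_nut alone.

How it is judged:
By the outcome, as a careful person would: the job done as asked, in the order asked, and still so for the second after the job is handed in, with the robot touching nothing.
It also fails if it takes over 72 s, if anything falls off the work surface, if the arm or the gripper's body presses on something with over 40 N, if the wrist force passes 120 N, or if a joint passes its speed limit or range.

ROBOT

A 7-joint arm with a two-finger parallel gripper is mounted at the origin on the work surface. World frame = base frame: x ahead of the robot, y to its left, z up, the work surface at z = 0. Lengths are in mm, angles in rad, forces in N, time in s.
With the tool pointing down it reaches from about 425 to 825 mm from the base axis. Payload 3.6 kg.
Tool frame: the origin (TCP) lies at the very end of the fingers, on their centre line; the grasp point (between the pads) lies arm.grasp_offset behind it (arm.grasp_offset is the distance from the TCP to the grasp point, in mm); z points along the fingers, y is the line along which they close (so a half turn about z gives the same grasp; the last joint's range is limited). The gripper opens to 85 mm and grips with 20 to 120 N. Pads are 22 mm wide; open, the fingers measure 114 mm over their backs; the gripper's body (76 mm by 85 mm) begins 54 mm behind the grasp point. The pads swing forward as they close: fully open they stand 13 mm farther back than shut.
Start: joints at [-1.143, 0.615, -0.013, 1.423, 0.008, 1.103, -0.04], TCP at [285.498, 583.912, 231.297] pointing down, gripper open.
Joint ranges: [-3.12, 3.12], [-0.3, 2.06], [-1.34, 1.32], [0.26, 2.42], [-1.36, 4.5], [0.01, 1.98], [-2.84, 2.84]. Speed limits (rad/s): [2.79, 2.79, 3.14, 3.14, 3.14, 3.14, 3.14].

INTERFACE

Orientations are given as a unit quaternion [x, y, z, w].
In Python, from cell import arm, snapshot, get_calibration, models gives the robot as it stands. The module is installed in compiled form; this text tells all that it offers.
- The arm moves only by the tool jog_arm, never from a script. Its argument "deltas" is a list of rows, each an object with "angular": the turn, a rotation vector about the tool's x, y, z in rad, a list of three; "travel": the shift along the tool's x, y, z in mm, a list of three; "fingers": the finger opening in mm, from 0 to 85.4. A call has 1 to 12 rows; each row shifts and turns the commanded pose from where the row before left it, along the tool's axes as they then stand; what a row does not reach is not made up. A row lasts 1/8 s, in which the tool goes at most 62.5 mm and 10.7 degrees, less where a joint would pass 70% of its speed; a pose out of reach is approached as far as the arm can. A call with a gripper value outside its range is refused whole. The fingers move at their own pace and stop on an object; "newtons" is the grip in N (left out, the last holds). Time passes only in rows, so rows that do not move let the fingers close. It gives the time, the measured TCP pose, the force and the opening at its end, in the units of the state.
- arm.get_obs(): the state, without advancing time (a new reading comes with each control period).
- snapshot(name): name is "scene" or "side" or "wrist"; returns the picture (400x640x3 uint8, red, green, blue); there is no depth.
- get_calibration(name): a dict with "intrinsics" (3x3 intrinsics, pixels), "dist_coeffs" ([k1, k2, p1, p2, k3] as OpenCV has them; the pictures are not rectified), "rvec" (rotation vector, rad) and "tvec" (3), from world to camera coordinates, as OpenCV has them; the wrist camera has in their place "mount" (4x4, takes a point from camera to tool coordinates, whose origin is the TCP and whose axes are the flange's). Camera axes: x right, y down, z forward; pixel columns grow to the right and rows downward; lengths in mm; the calibration is good to about 2 mm. A picture is of the moment at which its call begins: read the wrist's pose just before it. get_calibration takes no time and is no camera call.
- arm.finish_job(): hands the job in, once; it reports no verdict.
Trained networks look in the newest picture that a camera, given by its name, has taken for a name from the list of things; names that differ only in an ending like _2 or _b are one class to them, and where a whole thing is asked for, a point or a joint stands for the part that bears it (a point fixed in the world has none). Each returns a list of dicts, best first, with "score" (0 to 1); they miss things now and then, are a little off and sometimes report something else, mostly with a low value. They report only what shows in the picture. A call takes as long as a camera call. They do not tell look-alikes from the thing itself.
- models.outline_of(camera, thing): "pixels" (400x640 bool, what is visible of it) and "extent" ([left, top, right, bottom] as shares, 0 to 1, of the picture: columns of its width, rows of its height, round what is visible of it).
- models.tip_of(camera, thing): "position" ([column, row] as shares, 0 to 1, of the picture: columns of its width, rows of its height: a listed point, or the origin of a listed thing).
The state is a dict: "clock": time; "joint_positions": joint angles; "qvel": joint speeds; "joint_torque": joint torques, N m; "tcp_pos": TCP position; "orientation": TCP orientation; "wrist_force": force on the tool from outside, world axes, zero at the start; "torque": the same for the moment, N m; "finger_gap": opening from 0.0 (shut) to 1.0 (fully open).
Only numpy, scipy, OpenCV 4.12 (cv2) and the standard library are available. Lean on these libraries where they do the work, as an engineer would, in place of code of your own. Each camera call takes 0.05 s, during which the arm holds its last target. There are 200 camera calls.

## Working session

There is one attempt and no reset: what is moved stays moved. The work goes in short steps, Python scripts to look and compute and a tool call to move; the robot and the scene stay as the last step left them, time stands still between calls to the robot, and variables do not carry over. Pictures are saved under pics/ and viewed, on a budget of 10 in all, crops included, one or two more only if the job needs it, and the job is handed in when it is done.

Besides the shell and the picture viewer there is one more tool, called after ">>>" by a JSON object that holds its "name" and its "arguments", one argument or row to a line. jog_arm: Moves the arm, as the interface text tells. Its arguments: {"type":"object","properties":{"deltas":{"type":"array","items":{"type":"object","properties":{"angular":{"type":"array","items":{"type":"number"}},"travel":{"type":"array","items":{"type":"number"}},"fingers":{"type":"number"}}}},"newtons":{"type":"number"}},"required":["deltas"]}

```bash
mkdir -p pics; cat > h.py <<'E'
import numpy as np, cv2
from scipy.spatial.transform import Rotation as R
from cell import arm, snapshot, get_calibration, models
def pose():
    o=arm.get_obs(); T=np.eye(4); T[:3,:3]=R.from_quat(o['orientation']).as_matrix(); T[:3,3]=o['tcp_pos']; return T
def cam(n,T=None):
    c=get_calibration(n); K=np.array(c['intrinsics'],float); d=np.array(c['dist_coeffs'],float)
    if 'mount' in c: W=np.linalg.inv((pose() if T is None else T)@np.array(c['mount']))
    else:
        W=np.eye(4); W[:3,:3]=cv2.Rodrigues(np.array(c['rvec'],float))[0]; W[:3,3]=np.ravel(c['tvec'])
    return K,d,W
def ray(cm,px):
    K,d,W=cm; u=cv2.undistortPoints(np.array([[px]],float),K,d)[0,0]
    Wi=np.linalg.inv(W); v=Wi[:3,:3]@np.array([u[0],u[1],1]); return Wi[:3,3],v/np.linalg.norm(v)
def atz(cm,px,z):
    o,v=ray(cm,px); return o+v*(z-o[2])/v[2]
def proj(cm,P):
    K,d,W=cm; return cv2.projectPoints(np.array(P,float).reshape(-1,1,3),cv2.Rodrigues(W[:3,:3])[0],W[:3,3],K,d)[0][:,0]
def tri(rs):
    A=0;b=0;
    for o,v in rs:
        M=np.eye(3)-np.outer(v,v); A=A+M; b=b+M@o
    P=np.linalg.solve(A,b); return P,[float(np.linalg.norm((np.eye(3)-np.outer(v,v))@(P-o))) for o,v in rs]
def tip(n,t):
    return [(round(r['score'],2),(np.array(r['position'])*[640,400])) for r in models.tip_of(n,t)]
def save(n,im): cv2.imwrite('pics/'+n,cv2.cvtColor(im,cv2.COLOR_RGB2BGR))
E
python3 - <<'E'
from h import *
o=arm.get_obs(); print(o['clock'],o['tcp_pos'],o['orientation'],o['wrist_force'],arm.grasp_offset)
for n in ('scene','side'):
    save(n+'.png',snapshot(n)); print(n)
    for t in ('stud_nut','coupling','jig','slot_line','stop','rack','bare_stud','eye_stud'):
        print(t,[(s,p.round(1).tolist()) for s,p in tip(n,t)[:3]])
E
```

```text
0.0 [285.19611636 583.23456814 230.12627268] [ 2.25413935e-01  9.74262237e-01 -1.25697598e-03 -2.67803921e-04] [-0.81877996  0.52778664 -0.00418175] 18.700000000000003
scene
stud_nut [(0.74, [413.2, 216.4]), (0.7, [451.2, 203.2])]
coupling [(0.82, [452.3, 187.3]), (0.63, [389.9, 172.8]), (0.59, [419.2, 197.2])]
jig []
slot_line [(0.71, [231.2, 262.3])]
stop [(0.91, [210.3, 288.0])]
rack [(0.65, [391.2, 209.7]), (0.21, [389.0, 188.5])]
bare_stud [(0.56, [411.5, 181.4])]
eye_stud [(0.59, [363.8, 201.6])]
side
stud_nut [(0.92, [293.1, 157.4]), (0.75, [257.8, 166.3]), (0.69, [273.5, 140.6])]
coupling [(0.7, [269.7, 125.2]), (0.55, [295.0, 142.8]), (0.52, [255.8, 149.9])]
jig [(0.85, [394.6, 266.4])]
slot_line [(0.66, [397.7, 247.5])]
stop [(0.84, [417.4, 277.4])]
rack [(0.67, [260.1, 185.8]), (0.43, [259.2, 169.2])]
bare_stud [(0.58, [240.7, 158.6])]
eye_stud [(0.57, [285.3, 182.9])]
```

```bash
python3 -c "
import cv2,numpy as np
a=cv2.imread('pics/scene.png');b=cv2.imread('pics/side.png');cv2.imwrite('pics/both.png',cv2.resize(np.vstack([a,b]),(480*1,600)))"
```

```text
(no output)
```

View pics/scene.png

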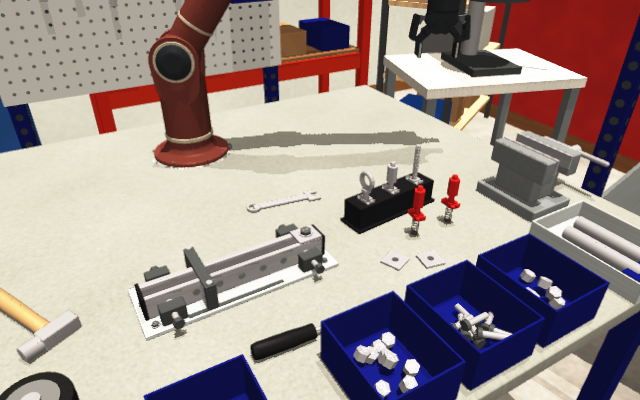

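View pics/side.png

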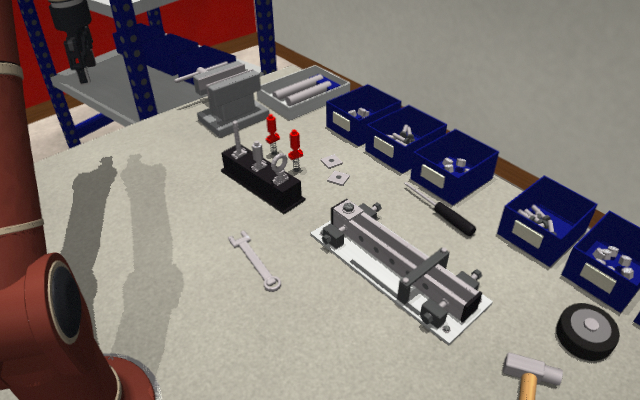

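The scene view shows the rack (390,205) holding ring, hexagon (390,173) and bare stud, with two red look-alikes in front of it. The jig is at (230,270) with its stop at (205,275) and its end plate to the upper right. In the side view the hexagon is at (257,150).

```bash
python3 - <<'E'
from h import *
s,d=cam('scene'),cam('side')
def t(n,a,b):
    P,e=tri([ray(s,a),ray(d,b)]); print(n,P.round(1),np.round(e,1)); return P
t('coupling',(389.9,172.8),(255.8,149.9))
t('rack',(391.2,209.7),(260.1,185.8))
t('bare',(411.5,181.4),(240.7,158.6))
t('eye',(363.8,201.6),(285.3,182.9))
t('red1',(419.2,197.2),(295,142.8)); t('red2',(452.3,187.3),(269.7,125.2))
t('slot',(231.2,262.3),(397.7,247.5)); t('stop',(210.3,288),(417.4,277.4))
print('jig side',atz(d,(394.6,266.4),0))
# base plate corners (z=8): scene / side from picture
for nm,c,px in [('sc',s,(130,289)),('sc',s,(149,337)),('sc',s,(337,263)),('sd',d,(311,234)),('sd',d,(446,340)),('sd',d,(491,299))]: print(nm,px,atz(c,px,8).round(0))
E
```

```text
coupling [510.1 284.1  94. ] [2.7 2.7]
rack [512.5 292.   -4.4] [3. 3.]
bare [503.3 349.2  46.1] [3.6 3.6]
eye [525.  206.8  49. ] [3.2 3.2]
red1 [606.9 278.4  80.3] [4.3 4.3]
red2 [604.4 370.7  79.7] [0.4 0.4]
slot [566.5 -89.3  46.3] [5.7 5.7]
stop [ 570.  -136.2    6.9] [1.2 1.2]
jig side [ 5.63034590e+02 -8.46616571e+01 -1.13686838e-13]
sc (130, 289) [ 507. -259.    8.]
sc (149, 337) [ 631. -254.    8.]
sc (337, 263) [621.  87.   8.]
sd (311, 234) [494.  80.   8.]
sd (446, 340) [ 505. -257.    8.]
sd (491, 299) [ 630. -256.    8.]
```

>>> {"name": "jog_arm", "arguments": {
  "deltas": [
    {"travel": [-42,-21.5,0],"angular": [0,0,0],"fingers": 60},
    {"travel": [-42,-21.5,0]},
    {"travel": [-42,-21.5,0]},
    {"travel": [-42,-21.5,0]},
    {"travel": [-42,-21.5,0]},
    {"travel": [-42,-21.5,0]},
    {"travel": [-42,-21.5,0]},
    {"travel": [-40,-21,0]}
  ]
}}

```text
$.deltas[1]: bad value
```

>>> {"name": "jog_arm", "arguments": {
  "deltas": [
    {"angular": [0,0,0.16]},
    {"angular": [0,0,0.16]},
    {"angular": [0,0,0.16]},
    {"angular": [0,0,0.16]},
    {"angular": [0,0,0.16]},
    {"angular": [0,0,0.16]},
    {"travel": [0,0,0]},
    {"travel": [0,0,0]}
  ]
}}

```text
$.deltas[0]: bad value
```

```bash
cat >> h.py <<'E'
def st():
    o=arm.get_obs(); T=pose(); print('t',round(o['clock'],2),'tcp',np.round(o['tcp_pos'],1),'yaw_y',round(float(np.degrees(np.arctan2(T[1,1],T[0,1]))),2),'z',T[:3,2].round(3),'F',np.round(o['wrist_force'],1),'M',np.round(o['torque'],2),'gap',round(o['finger_gap']*85.4,1)); return T
def tool(dw): return (pose()[:3,:3].T@np.array(dw,float)).round(1)
E
python3 - <<'E'
from h import *
T=st(); save('w1.png',snapshot('wrist')); c=cam('wrist',T)
print(np.array(get_calibration('wrist')['mount']).round(2).tolist())
for t in ('coupling','stud_nut','bare_stud','eye_stud','rack','grooves'):
    print(t,[(s,p.round(1).tolist()) for s,p in tip('wrist',t)[:3]])
E
```

```text
t 0.9 tcp [285.5 583.9 231.4] yaw_y 63.95 z [ 0.  0. -1.] F [ 0.6 -0.3  0.4] M [ 0.04 -0.06  0.06] gap 85.2
[[0.0, -0.96, -0.26, 68.25], [1.0, 0.0, -0.0, -0.65], [0.0, -0.26, 0.96, -142.84], [0.0, 0.0, 0.0, 1.0]]
coupling []
stud_nut []
bare_stud []
eye_stud []
rack []
grooves []
```

View pics/w1.png

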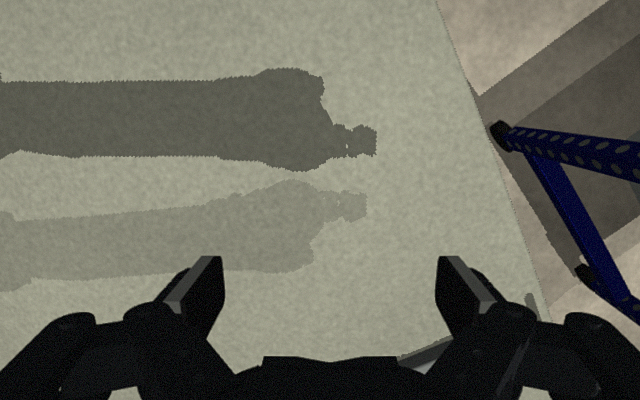

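The picture shows only bare bench and the shadow, because both moves were refused: every row needs all its fields.

>>> {"name": "jog_arm", "arguments": {
  "deltas": [
    {"travel": [-42,-21.5,0],"angular": [0,0,0],"fingers": 60},
    {"travel": [-42,-21.5,0],"angular": [0,0,0],"fingers": 60},
    {"travel": [-42,-21.5,0],"angular": [0,0,0],"fingers": 60},
    {"travel": [-42,-21.5,0],"angular": [0,0,0],"fingers": 60},
    {"travel": [-42,-21.5,0],"angular": [0,0,0],"fingers": 60},
    {"travel": [-42,-21.5,0],"angular": [0,0,0],"fingers": 60},
    {"travel": [-42,-21.5,0],"angular": [0,0,0],"fingers": 60},
    {"travel": [-40,-21,0],"angular": [0,0,0],"fingers": 60}
  ]
}}

```text
clock: 2.25
tcp_pos: [511.3, 281.7, 231.5]
orientation: [0.226, 0.974, 0.0, 0.0]
wrist_force: [0.8, 0.2, 0.4]
finger_gap: 0.707
```

>>> {"name": "jog_arm", "arguments": {
  "deltas": [
    {"travel": [0,0,0],"angular": [0,0,0.16],"fingers": 60},
    {"travel": [0,0,0],"angular": [0,0,0.16],"fingers": 60},
    {"travel": [0,0,0],"angular": [0,0,0.16],"fingers": 60},
    {"travel": [0,0,0],"angular": [0,0,0.16],"fingers": 60},
    {"travel": [0,0,0],"angular": [0,0,0.16],"fingers": 60},
    {"travel": [0,0,0],"angular": [0,0,0.16],"fingers": 60},
    {"travel": [0,0,0],"angular": [0,0,0],"fingers": 60},
    {"travel": [0,0,0],"angular": [0,0,0],"fingers": 60}
  ]
}}

```text
clock: 3.25
tcp_pos: [510.2, 283.2, 231.3]
orientation: [0.649, 0.761, 0.0, -0.0]
wrist_force: [-0.4, -0.1, -0.7]
finger_gap: 0.7
```

```bash
python3 - <<'E'
from h import *
T=st(); save('w2.png',snapshot('wrist')); c=cam('wrist',T)
for t in ('coupling','stud_nut','bare_stud','eye_stud','rack','grooves'):
    print(t,[(s,p.round(1).tolist()) for s,p in tip('wrist',t)[:3]])
print(proj(c,[[510,284,92],[510,284,48],[503,349,48]]).round())
E
```

```text
t 3.25 tcp [510.2 283.2 231.3] yaw_y 9.08 z [-0.  0. -1.] F [-0.4 -0.1 -0.7] M [-0.03  0.03  0.02] gap 59.8
coupling [(0.98, [468.3, 99.9]), (0.83, [444.0, 208.8]), (0.74, [331.3, 188.7])]
stud_nut [(0.93, [330.6, 172.2]), (0.89, [427.2, 197.6]), (0.68, [450.5, 102.4])]
bare_stud [(0.77, [337.1, 98.6]), (0.62, [331.5, 170.5])]
eye_stud [(0.65, [329.8, 248.1]), (0.28, [333.1, 171.6])]
rack [(0.93, [329.5, 167.0])]
grooves [(0.96, [334.7, 176.5]), (0.85, [450.2, 104.1]), (0.55, [427.1, 196.9])]
[[332. 189.]
 [331. 178.]
 [335. 106.]]
```

View pics/w2.png

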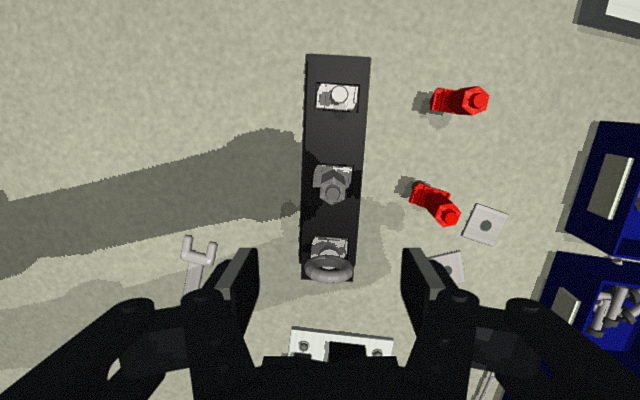

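The picture shows the rack with, from top to bottom, the bare stud (337,97), hexagon (332,188) and ring eye (329,260). The reds are well to the right, at (460,100) and (440,205).

```bash
python3 - <<'E'
from h import *
c=cam('wrist'); s,d=cam('scene'),cam('side')
for z in (54,):
    P=[atz(c,p,z)[:2] for p in [(307,55),(301,265),(371,58),(353,270)]]
    print(np.round(P,1)); 
    for a,b in ((0,1),(2,3)):
        v=P[a]-P[b]; print(np.degrees(np.arctan2(-v[0],v[1])))
for n,p,z in [('coup',(331.3,188.7),92),('nut',(330.6,172.2),48),('bare',(337.1,98.6),48),('bareTop',(340,95),138),('eye',(329.8,248.1),48),('rack',(329.5,167),0),('groove',(334.7,176.5),55)]: print(n,atz(c,p,z).round(1))
print(tri([ray(c,(331.3,188.7)),ray(s,(389.9,172.8)),ray(d,(255.8,149.9))]))
E
```

```text
[[472.8 386.4]
 [494.1 194.5]
 [526.7 392.5]
 [545.4 197.1]]
6.325597991892958
5.47515640922508
coup [509.8 283.7  92. ]
nut [508.5 289.   48. ]
bare [503.8 355.1  48. ]
bareTop [503.7 355.9 138. ]
eye [519.6 214.   48. ]
rack [508.  285.5   0. ]
groove [512.6 286.9  55. ]
(array([509.92251676, 284.1718021 ,  94.00799928]), [0.2032245887333226, 2.740387904409829, 2.7456214270975785])
```

>>> {"name": "jog_arm", "arguments": {
  "deltas": [
    {"travel": [1,0,30],"angular": [0,0,0.05],"fingers": 50},
    {"travel": [0,0,40],"angular": [0,0,0],"fingers": 50},
    {"travel": [0,0,40],"angular": [0,0,0],"fingers": 50},
    {"travel": [0,0,30],"angular": [0,0,0],"fingers": 50},
    {"travel": [0,0,12],"angular": [0,0,0],"fingers": 50},
    {"travel": [0,0,0],"angular": [0,0,0],"fingers": 50}
  ]
}}

```text
clock: 4.35
tcp_pos: [510.0, 284.1, 79.1]
orientation: [0.669, 0.744, -0.0, -0.0]
wrist_force: [0.0, 0.4, 1.5]
finger_gap: 0.586
```

>>> {"name": "jog_arm", "arguments": {
  "deltas": [
    {"travel": [0,0,0],"angular": [0,0,0],"fingers": 15},
    {"travel": [0,0,0],"angular": [0,0,0],"fingers": 15},
    {"travel": [0,0,0],"angular": [0,0,0],"fingers": 15},
    {"travel": [0,0,0],"angular": [0,0,0],"fingers": 15},
    {"travel": [0,0,0],"angular": [0,0,0],"fingers": 15},
    {"travel": [0,0,0],"angular": [0,0,0],"fingers": 15}
  ],
  "newtons": 60
}}

```text
clock: 5.1
tcp_pos: [511.1, 284.5, 80.7]
orientation: [0.669, 0.744, 0.001, 0.0]
wrist_force: [-0.4, -0.3, 6.0]
finger_gap: 0.209
```

```bash
python3 - <<'E'
from h import *
T=st(); 
E
```

```text
t 5.1 tcp [511.1 284.5  80.7] yaw_y 6.07 z [ 0.003  0.001 -1.   ] F [-0.4 -0.3  6. ] M [-0.08  0.13 -0.02] gap 17.9
```

>>> {"name": "jog_arm", "arguments": {
  "deltas": [
    {"travel": [0,0,-10],"angular": [0,0,0],"fingers": 15},
    {"travel": [0,0,-30],"angular": [0,0,0],"fingers": 15},
    {"travel": [0,0,-60],"angular": [0,0,0],"fingers": 15},
    {"travel": [0,0,-60],"angular": [0,0,0],"fingers": 15},
    {"travel": [0,0,0],"angular": [0,0,0],"fingers": 15}
  ]
}}

```text
clock: 5.72
tcp_pos: [512.7, 285.1, 244.9]
orientation: [0.669, 0.744, 0.005, 0.002]
wrist_force: [0.9, 0.5, -2.2]
finger_gap: 0.213
```

>>> {"name": "jog_arm", "arguments": {
  "deltas": [
    {"travel": [-37,1,0],"angular": [0,0,0],"fingers": 15},
    {"travel": [-49,2,0],"angular": [0,0,0],"fingers": 15},
    {"travel": [-49,2,0],"angular": [0,0,0],"fingers": 15},
    {"travel": [-49,2,0],"angular": [0,0,0],"fingers": 15},
    {"travel": [-49,2,0],"angular": [0,0,0],"fingers": 15},
    {"travel": [-49,2,0],"angular": [0,0,0],"fingers": 15},
    {"travel": [-49,2,0],"angular": [0,0,0],"fingers": 15},
    {"travel": [-47,1,0],"angular": [0,0,0.07],"fingers": 15},
    {"travel": [0,0,0],"angular": [0,0,0],"fingers": 15},
    {"travel": [0,0,0],"angular": [0,0,0],"fingers": 15}
  ]
}}

```text
clock: 6.98
tcp_pos: [563.0, -89.2, 238.0]
orientation: [0.694, 0.72, -0.001, -0.002]
wrist_force: [0.9, 1.0, -1.4]
finger_gap: 0.208
```

```bash
python3 - <<'E'
from h import *
T=st(); save('w3.png',snapshot('wrist')); c=cam('wrist',T)
for t in ('coupling','spring_tip','slot_line','lip_line','stop','jig','grooves'):
    print(t,[(s,p.round(1).tolist()) for s,p in tip('wrist',t)[:2]])
E
```

```text
t 6.97 tcp [563.  -89.2 238. ] yaw_y 2.09 z [-0.003  0.002 -1.   ] F [ 0.9  1.  -1.4] M [ 0.03 -0.07  0.04] gap 17.8
coupling [(0.75, [327.9, 273.7]), (0.59, [332.2, 210.4])]
spring_tip [(0.98, [332.3, 214.6])]
slot_line [(0.56, [326.7, 174.0])]
lip_line [(0.79, [330.9, 169.8])]
stop []
jig [(0.62, [329.0, 165.7])]
grooves [(0.6, [330.5, 237.4])]
```

View pics/w3.png

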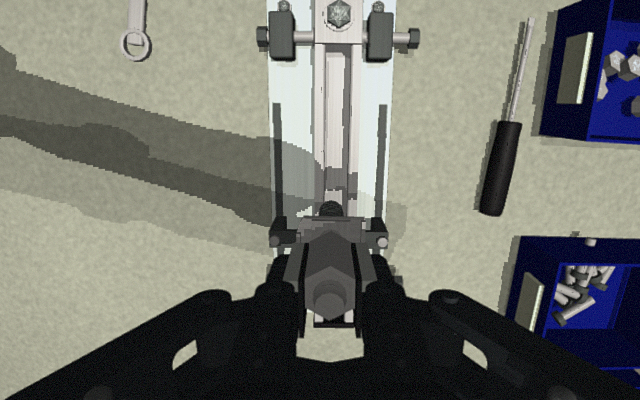

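The picture shows the held hexagon (330,270) with its spring tip at (332,210). The channel runs vertically with its slot at about columns 324-350, and the end plate is at the top, down to row 44.

```bash
python3 - <<'E'
from h import *
g=cv2.cvtColor(cv2.imread('pics/w3.png'),cv2.COLOR_BGR2GRAY).astype(float)
for r in (52,70,90,115):
    p=g[r-3:r+4].mean(0); print(r,[int(x) for x in p[262:400]])
im=cv2.imread('pics/w3.png')[30:230,250:410]; cv2.imwrite('pics/w3c.png',cv2.resize(im,(480,600),interpolation=cv2.INTER_CUBIC))
E
```

```text
52 [147, 144, 123, 122, 113, 118, 178, 108, 73, 87, 89, 90, 91, 90, 91, 92, 93, 94, 93, 92, 92, 92, 93, 97, 96, 95, 94, 94, 97, 88, 57, 26, 28, 101, 188, 216, 227, 230, 230, 230, 229, 230, 230, 229, 229, 230, 232, 235, 176, 142, 142, 142, 156, 215, 224, 223, 222, 221, 221, 223, 222, 199, 164, 120, 138, 143, 139, 139, 140, 141, 139, 140, 143, 145, 145, 145, 145, 145, 143, 142, 129, 103, 100, 93, 93, 94, 94, 91, 90, 132, 173, 207, 226, 224, 224, 224, 223, 225, 227, 202, 132, 128, 142, 111, 34, 16, 46, 79, 96, 99, 101, 101, 98, 101, 97, 100, 101, 99, 99, 95, 96, 98, 98, 100, 98, 96, 93, 95, 82, 89, 210, 218, 164, 156, 159, 158, 133, 119]
70 [171, 172, 174, 175, 175, 175, 202, 230, 231, 230, 230, 230, 228, 228, 230, 230, 230, 230, 230, 230, 229, 229, 229, 230, 230, 229, 230, 229, 229, 229, 230, 229, 230, 229, 230, 230, 230, 229, 230, 230, 230, 230, 229, 230, 230, 229, 230, 231, 233, 236, 166, 138, 161, 218, 224, 224, 223, 223, 222, 224, 219, 194, 157, 132, 187, 191, 190, 219, 219, 221, 218, 220, 222, 224, 224, 224, 223, 224, 222, 223, 227, 225, 143, 120, 122, 123, 125, 116, 94, 152, 192,
[... 911 characters left out ...]
75, 176, 177, 178]
115 [172, 173, 174, 178, 179, 177, 138, 202, 234, 238, 168, 95, 89, 91, 93, 94, 91, 89, 122, 226, 235, 232, 231, 231, 231, 231, 232, 231, 231, 231, 230, 231, 230, 231, 231, 231, 230, 231, 230, 230, 231, 231, 230, 231, 230, 230, 232, 234, 238, 159, 139, 142, 178, 218, 219, 214, 217, 219, 219, 221, 220, 181, 141, 141, 181, 187, 220, 212, 212, 214, 214, 218, 220, 218, 218, 221, 222, 220, 222, 227, 124, 111, 119, 120, 118, 118, 115, 91, 152, 154, 227, 224, 219, 219, 221, 222, 222, 221, 231, 230, 231, 231, 231, 231, 231, 231, 231, 231, 232, 231, 231, 232, 231, 232, 233, 233, 187, 98, 95, 98, 101, 100, 98, 96, 141, 219, 237, 234, 219, 163, 176, 180, 176, 176, 175, 177, 176, 173]
```

View pics/w3c.png

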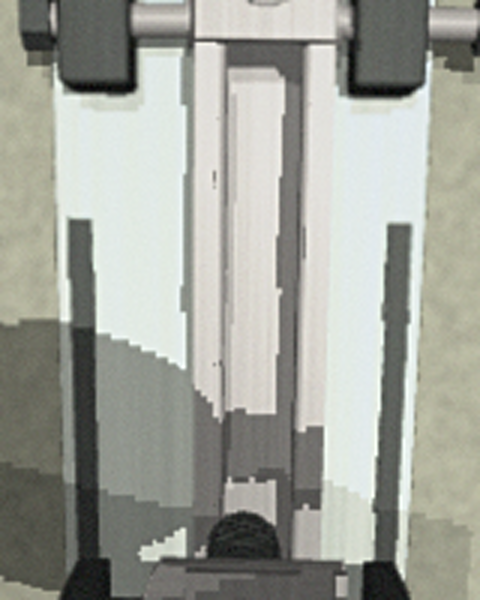

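The crop shows the slot between flanges, with the right flange lit from about column 351 to 361 and the left from 314 to 324, so the channel is centred near column 337 and the baseplate spans columns 268-393.

```bash
python3 - <<'E'
from h import *
T=pose(); c=cam('wrist',T)
for r,(a,b,e,f) in {70:(323.7,351.3,268,392.5),90:(323.3,350.8,268.2,391.7),115:(323,350.5,268.7,390.8)}.items():
    A,B=atz(c,(a,r),48.5),atz(c,(b,r),48.5); E,F=atz(c,(e,r),8),atz(c,(f,r),8)
    print(r,A[:2].round(1),B[:2].round(1),'slotmid',((A+B)/2)[:2].round(2),'w',np.linalg.norm(B-A).round(1),'plate mid',((E+F)/2)[:2].round(2),np.linalg.norm(F-E).round(1))
Ti=np.linalg.inv
zu=-32.7+0 # underside z in tool = +32.7
for n,p in [('coupling',[0,0,-11.3]),('tipstud',[0,0,-37.3]),('spring',[0,0,72.7])]:
    print(n,proj(c,(T@np.array(p+[1]))[:3]).round(1))
s,d=cam('scene'),cam('side')
for n in('scene','side'): snapshot(n); print(n,tip(n,'coupling')[:3],tip(n,'stop')[:2])
print(proj(s,(T@[0,0,-11.3,1])[:3]),proj(d,(T@[0,0,-11.3,1])[:3]))
E
```

```text
70 [553.3   6.8] [577.8   7.7] slotmid [565.59   7.26] w 24.5 plate mid [559.09  10.89] 124.2
90 [553.6 -10.4] [578.3  -9.4] slotmid [565.92  -9.92] w 24.7 plate mid [559.52  -8.41] 124.7
115 [554.  -32.4] [579.1 -31.5] slotmid [566.58 -31.93] w 25.1 plate mid [560.25 -33.14] 125.2
coupling [[334.1 274.7]]
tipstud [[335.1 310.1]]
spring [[332.5 213.5]]
scene [(0.8, array([420.416, 196.   ])), (0.8, array([450.176, 189.12 ])), (0.68, array([217.92, 153.4 ]))] [(0.76, array([208.512, 287.32 ]))]
side [(0.88, array([408.192, 158.08 ])), (0.76, array([293.184, 137.92 ])), (0.57, array([272.704, 124.92 ]))] [(0.74, array([414.976, 278.12 ])), (0.4, array([400. , 253.8]))]
[[220.03961315 151.82063188]] [[410.0536208 159.0979498]]
```

>>> {"name": "jog_arm", "arguments": {
  "deltas": [
    {"travel": [0,0,0],"angular": [0,0,-0.1745],"fingers": 15},
    {"travel": [0,0,0],"angular": [0,0,-0.1745],"fingers": 15},
    {"travel": [0,0,0],"angular": [0,0,-0.1745],"fingers": 15},
    {"travel": [0,0,0],"angular": [0,0,-0.1745],"fingers": 15},
    {"travel": [0,0,0],"angular": [0,0,-0.1745],"fingers": 15},
    {"travel": [0,0,0],"angular": [0,0,-0.1745],"fingers": 15},
    {"travel": [0,0,0],"angular": [0,0,-0.1745],"fingers": 15},
    {"travel": [0,0,0],"angular": [0,0,-0.1745],"fingers": 15},
    {"travel": [0,0,0],"angular": [0,0,-0.1745],"fingers": 15},
    {"travel": [0,0,0],"angular": [0,0,0],"fingers": 15}
  ]
}}

```text
clock: 8.93
tcp_pos: [563.9, -90.7, 239.3]
orientation: [-0.017, 1.0, 0.0, -0.0]
wrist_force: [0.1, -0.1, -2.0]
finger_gap: 0.206
```

```bash
python3 - <<'E'
from h import *
T=st(); print(np.round(arm.get_obs()['joint_positions'],2))
E
```

```text
t 8.93 tcp [563.9 -90.7 239.3] yaw_y 91.9 z [-0.  0. -1.] F [ 0.1 -0.1 -2. ] M [-0.05  0.02 -0.02] gap 17.6
[ 0.17  0.48 -0.08  1.65  0.04  1.01  1.68]
```

>>> {"name": "jog_arm", "arguments": {
  "deltas": [
    {"travel": [-4,14.5,10],"angular": [0,0,0],"fingers": 15},
    {"travel": [0,0,32],"angular": [0,0,0],"fingers": 15},
    {"travel": [0,0,32],"angular": [0,0,0],"fingers": 15},
    {"travel": [0,0,26],"angular": [0,0,0],"fingers": 15},
    {"travel": [0,0,0],"angular": [0,0,0],"fingers": 15},
    {"travel": [0,0,0],"angular": [0,0,0],"fingers": 15}
  ]
}}

```text
clock: 9.68
tcp_pos: [568.3, -74.9, 140.0]
orientation: [-0.018, 1.0, 0.0, 0.001]
wrist_force: [0.4, 0.4, -1.8]
finger_gap: 0.209
```

```bash
python3 - <<'E'
from h import *
T=st(); im=snapshot('wrist'); c=cam('wrist',T)
for t in ('coupling','spring_tip','grooves','stud_nut'):
    print(t,[(s,p.round(1).tolist()) for s,p in tip('wrist',t)[:2]])
for n,p in [('coupling',[0,0,-11.3]),('tipstud',[0,0,-37.3]),('groove',[0,0,25.7]),('spring',[0,0,72.7])]:
    print(n,proj(c,(T@np.array(p+[1]))[:3]).round(1))
save('w4.png',cv2.resize(im[100:400,120:520],(800,600),interpolation=cv2.INTER_CUBIC))
E
```

```text
t 9.68 tcp [568.3 -74.9 140. ] yaw_y 92.06 z [ 0.002  0.    -1.   ] F [ 0.4  0.4 -1.8] M [-0.02 -0.08  0.02] gap 17.9
coupling [(0.76, [328.8, 273.6])]
spring_tip [(0.63, [331.4, 212.0]), (0.34, [327.8, 274.2])]
grooves [(0.87, [331.6, 236.4])]
stud_nut [(0.87, [330.1, 231.1]), (0.66, [316.4, 180.8])]
coupling [[328.9 278.5]]
tipstud [[328.8 314.5]]
groove [[329.1 244.2]]
spring [[329.2 216.2]]
```

View pics/w4.png

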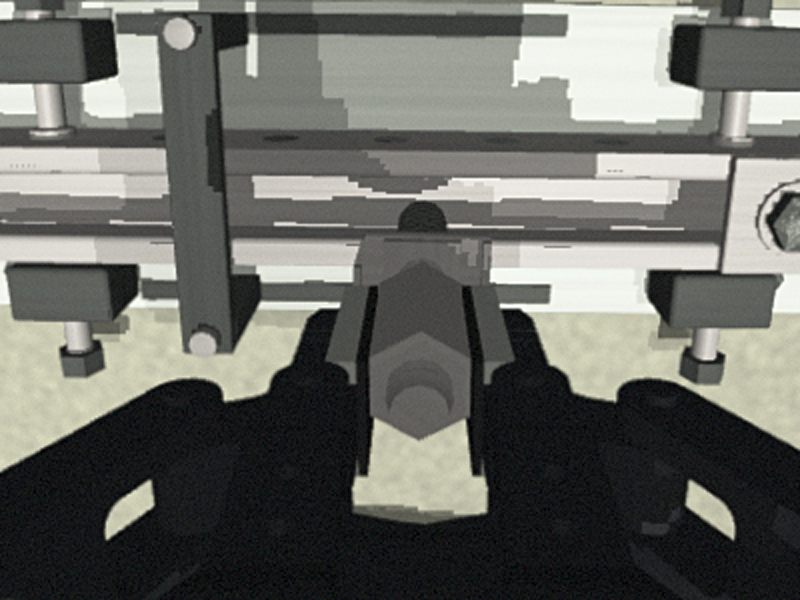

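The picture shows the hexagon at crop (420,385), the spring tip over the slot at (422,215), the slot between crop rows 177 and 239 sloping about 0.7° to the right, and the stop bar at crop x 165-228.

```bash
python3 - <<'E'
from h import *
T=pose(); c=cam('wrist',T); Ti=np.linalg.inv(T)
A,B=atz(c,(330,188.5),48.5),atz(c,(330,219.75),48.5)
print('slot',A.round(1),B.round(1),((A+B)/2).round(2),'tool',(Ti@np.r_[(A+B)/2,1]).round(2))
for n,p,z in [('coup',(328.8,273.6),-11.3),('spring',(331.4,212),72.7),('groove',(331.6,236.4),25.7)]:
    w=(T@[0,0,z,1])[2]; print(n,(Ti@np.r_[atz(c,p,w),1]).round(2))
# stop bar near face top edge z=57 : crop (222,150)-(230,330)
for p in [(228/2+120,100+190/2),(222/2+120,100+140/2)]: print('bar face', atz(c,p,57).round(1))
s,d=cam('scene'),cam('side')
for a,b in (((210.3,288),(417.4,277.4)),((208.5,287.3),(415,278.1))): print('stop',tri([ray(s,a),ray(d,b)])[0].round(1))
E
```

```text
slot [554.7 -75.7  48.5] [576.9 -74.9  48.5] [565.79 -75.26  48.5 ] tool [ 2.44  0.49 91.81  1.  ]
coup [  2.2   -0.06 -11.3    1.  ]
spring [ 2.77  1.37 72.69  1.  ]
groove [ 4.22  1.25 25.69  1.  ]
bar face [ 559.3 -138.6   57. ]
bar face [ 542.7 -140.    57. ]
stop [ 570.  -136.2    6.9]
stop [ 565.4 -136.4    6.6]
```

>>> {"name": "jog_arm", "arguments": {
  "deltas": [
    {"travel": [0,0,20],"angular": [0,0,0.011],"fingers": 15},
    {"travel": [0,0,20],"angular": [0,0,0],"fingers": 15},
    {"travel": [0,0,10],"angular": [0,0,0],"fingers": 15},
    {"travel": [0,0,4],"angular": [0,0,0],"fingers": 15},
    {"travel": [0,0,0],"angular": [0,0,0],"fingers": 15},
    {"travel": [0,0,0],"angular": [0,0,0],"fingers": 15}
  ]
}}

```text
clock: 10.68
tcp_pos: [568.0, -75.7, 86.0]
orientation: [-0.012, 1.0, -0.0, 0.001]
wrist_force: [-0.2, -0.6, -1.3]
finger_gap: 0.211
```

```bash
python3 -c "
from h import *
st()"
```

```text
t 10.68 tcp [568.  -75.7  86. ] yaw_y 91.41 z [ 0.001 -0.    -1.   ] F [-0.2 -0.6 -1.3] M [ 0.05  0.   -0.04] gap 18.0
```

>>> {"name": "jog_arm", "arguments": {
  "deltas": [
    {"travel": [0,0,1.5],"angular": [0,0,0],"fingers": 15},
    {"travel": [0,0,1.5],"angular": [0,0,0],"fingers": 15},
    {"travel": [0,0,1],"angular": [0,0,0],"fingers": 15},
    {"travel": [0,0,1],"angular": [0,0,0],"fingers": 15},
    {"travel": [0,0,0],"angular": [0,0,0],"fingers": 15}
  ]
}}

```text
clock: 11.3
tcp_pos: [567.7, -75.7, 80.4]
orientation: [-0.012, 1.0, -0.0, 0.0]
wrist_force: [0.3, 0.3, -0.3]
finger_gap: 0.21
```

```bash
python3 -c "
from h import *
st()"
```

```text
t 11.3 tcp [567.7 -75.7  80.4] yaw_y 91.42 z [ 0. -0. -1.] F [ 0.3  0.3 -0.3] M [ 0.03 -0.08 -0.02] gap 18.0
```

>>> {"name": "jog_arm", "arguments": {
  "deltas": [
    {"travel": [0,0,1],"angular": [0,0,0],"fingers": 15},
    {"travel": [0,0,1],"angular": [0,0,0],"fingers": 15},
    {"travel": [0,0,1],"angular": [0,0,0],"fingers": 15},
    {"travel": [0,0,0],"angular": [0,0,0],"fingers": 15}
  ]
}}

```text
clock: 11.8
tcp_pos: [568.5, -75.6, 77.7]
orientation: [-0.012, 1.0, -0.0, 0.001]
wrist_force: [2.2, 0.5, 2.7]
finger_gap: 0.212
```

```bash
python3 -c "
from h import *
st()"
```

```text
t 11.8 tcp [568.5 -75.6  77.7] yaw_y 91.43 z [ 0.002 -0.    -1.   ] F [2.2 0.5 2.7] M [-0.06 -0.39  0.04] gap 18.1
```

>>> {"name": "jog_arm", "arguments": {
  "deltas": [
    {"travel": [0,0,1],"angular": [0,0,0],"fingers": 15},
    {"travel": [0,0,1],"angular": [0,0,0],"fingers": 15},
    {"travel": [0,0,0],"angular": [0,0,0],"fingers": 15}
  ]
}}

```text
clock: 12.18
tcp_pos: [568.5, -75.6, 75.6]
orientation: [-0.012, 1.0, -0.0, 0.001]
wrist_force: [2.7, -0.1, 2.2]
finger_gap: 0.21
```

```bash
python3 -c "
from h import *
st()"
```

```text
t 12.18 tcp [568.5 -75.6  75.6] yaw_y 91.43 z [ 0.002 -0.    -1.   ] F [ 2.7 -0.1  2.2] M [-0.03 -0.75  0.04] gap 17.9
```

>>> {"name": "jog_arm", "arguments": {
  "deltas": [
    {"travel": [-0.7,0,0],"angular": [0,0,0],"fingers": 15},
    {"travel": [0,0,1],"angular": [0,0,0],"fingers": 15},
    {"travel": [0,0,1],"angular": [0,0,0],"fingers": 15},
    {"travel": [0,0,1],"angular": [0,0,0],"fingers": 15},
    {"travel": [0,0,0],"angular": [0,0,0],"fingers": 15}
  ]
}}

```text
clock: 12.8
tcp_pos: [568.6, -75.6, 72.4]
orientation: [-0.012, 1.0, -0.0, 0.0]
wrist_force: [3.9, -0.9, 4.2]
finger_gap: 0.205
```

```bash
python3 -c "
from h import *
st()"
```

```text
t 12.8 tcp [568.6 -75.6  72.4] yaw_y 91.42 z [ 0.001 -0.    -1.   ] F [ 3.9 -0.9  4.2] M [-0.03 -0.83  0.04] gap 17.5
```

>>> {"name": "jog_arm", "arguments": {
  "deltas": [
    {"travel": [-0.8,0,0],"angular": [0,0,0],"fingers": 15},
    {"travel": [0,0,0],"angular": [0,0,0],"fingers": 15},
    {"travel": [0,0,0],"angular": [0,0,0],"fingers": 15}
  ]
}}

```text
clock: 13.18
tcp_pos: [568.7, -75.6, 72.2]
orientation: [-0.012, 1.0, 0.0, -0.0]
wrist_force: [2.5, 0.5, 4.5]
finger_gap: 0.212
```

```bash
python3 -c "
from h import *
st()"
```

```text
t 13.18 tcp [568.7 -75.6  72.2] yaw_y 91.41 z [-0.001  0.    -1.   ] F [2.5 0.5 4.5] M [ 0.01 -0.6   0.03] gap 18.1
```

>>> {"name": "jog_arm", "arguments": {
  "deltas": [
    {"travel": [0,0,1],"angular": [0,0,0],"fingers": 15},
    {"travel": [0,0,1],"angular": [0,0,0],"fingers": 15},
    {"travel": [0,0,1],"angular": [0,0,0],"fingers": 15},
    {"travel": [0,0,0],"angular": [0,0,0],"fingers": 15}
  ]
}}

```text
clock: 13.68
tcp_pos: [568.7, -75.6, 69.1]
orientation: [-0.012, 1.0, 0.0, -0.0]
wrist_force: [2.0, -0.7, 4.5]
finger_gap: 0.21
```

```bash
python3 -c "
from h import *
st()"
```

```text
t 13.68 tcp [568.7 -75.6  69.1] yaw_y 91.41 z [-0.001  0.    -1.   ] F [ 2.  -0.7  4.5] M [ 0.   -0.47  0.04] gap 17.9
```

>>> {"name": "jog_arm", "arguments": {
  "deltas": [
    {"travel": [-0.5,0,1],"angular": [0,0,0],"fingers": 15},
    {"travel": [0,0,1],"angular": [0,0,0],"fingers": 15},
    {"travel": [0,0,1],"angular": [0,0,0],"fingers": 15},
    {"travel": [0,0,1],"angular": [0,0,0],"fingers": 15},
    {"travel": [0,0,0],"angular": [0,0,0],"fingers": 15}
  ]
}}

```text
clock: 14.3
tcp_pos: [568.8, -75.6, 65.2]
orientation: [-0.012, 1.0, 0.0, -0.001]
wrist_force: [1.5, 0.1, 5.9]
finger_gap: 0.211
```

```bash
python3 -c "
from h import *
st()"
```

```text
t 14.3 tcp [568.8 -75.6  65.2] yaw_y 91.41 z [-0.002  0.    -1.   ] F [1.5 0.1 5.9] M [ 0.07 -0.04  0.02] gap 18.1
```

>>> {"name": "jog_arm", "arguments": {
  "deltas": [
    {"travel": [0,0,1],"angular": [0,0,0],"fingers": 15},
    {"travel": [0,0,1],"angular": [0,0,0],"fingers": 15},
    {"travel": [0,0,1],"angular": [0,0,0],"fingers": 15},
    {"travel": [0,0,0],"angular": [0,0,0],"fingers": 15}
  ]
}}

```text
clock: 14.8
tcp_pos: [568.9, -75.6, 62.4]
orientation: [-0.012, 1.0, 0.0, -0.001]
wrist_force: [0.5, -0.1, 5.9]
finger_gap: 0.213
```

```bash
python3 -c "
from h import *
st()"
```

```text
t 14.8 tcp [568.9 -75.6  62.4] yaw_y 91.41 z [-0.001  0.    -1.   ] F [ 0.5 -0.1  5.9] M [0.04 0.02 0.  ] gap 18.2
```

>>> {"name": "jog_arm", "arguments": {
  "deltas": [
    {"travel": [0,0,0.6],"angular": [0,0,0],"fingers": 15},
    {"travel": [0,-0.23,0],"angular": [0,0,0.131],"fingers": 15},
    {"travel": [0,-0.23,0],"angular": [0,0,0.131],"fingers": 15},
    {"travel": [0,0,0],"angular": [0,0,0],"fingers": 15}
  ]
}}

```text
clock: 15.3
tcp_pos: [568.8, -76.1, 61.9]
orientation: [0.119, 0.993, -0.0, -0.001]
wrist_force: [-0.3, 0.3, 7.0]
finger_gap: 0.212
```

```bash
python3 -c "
from h import *
st()"
```

```text
t 15.3 tcp [568.8 -76.1  61.9] yaw_y 76.35 z [-0.002 -0.    -1.   ] F [-0.3  0.3  7. ] M [ 0.04  0.02 -0.07] gap 18.1
```

>>> {"name": "jog_arm", "arguments": {
  "deltas": [
    {"travel": [0,-0.23,0],"angular": [0,0,0.131],"fingers": 15},
    {"travel": [0,-0.23,0],"angular": [0,0,0.131],"fingers": 15},
    {"travel": [0,-0.23,0],"angular": [0,0,0.131],"fingers": 15},
    {"travel": [0,-0.23,0],"angular": [0,0,0.131],"fingers": 15},
    {"travel": [0,0,0],"angular": [0,0,0],"fingers": 15}
  ]
}}

```text
clock: 15.92
tcp_pos: [568.3, -77.0, 61.9]
orientation: [0.372, 0.928, -0.0, -0.001]
wrist_force: [0.8, -0.2, 7.2]
finger_gap: 0.209
```

```bash
python3 -c "
from h import *
st()"
```

```text
t 15.93 tcp [568.3 -77.   61.9] yaw_y 46.31 z [-0.002 -0.    -1.   ] F [ 0.8 -0.2  7.2] M [0.06 0.02 0.02] gap 17.8
```

>>> {"name": "jog_arm", "arguments": {
  "deltas": [
    {"travel": [0,-0.23,0],"angular": [0,0,0.131],"fingers": 15},
    {"travel": [0,-0.23,0],"angular": [0,0,0.131],"fingers": 15},
    {"travel": [0,-0.23,0],"angular": [0,0,0.131],"fingers": 15},
    {"travel": [0,0,0],"angular": [0,0,0],"fingers": 15}
  ]
}}

```text
clock: 16.42
tcp_pos: [567.8, -77.5, 61.9]
orientation: [0.546, 0.838, -0.001, -0.001]
wrist_force: [-0.4, 0.6, 6.8]
finger_gap: 0.212
```

```bash
python3 -c "
from h import *
st()"
```

```text
t 16.43 tcp [567.8 -77.5  61.9] yaw_y 23.79 z [-0.002 -0.    -1.   ] F [-0.4  0.6  6.8] M [0.08 0.03 0.03] gap 18.1
```

>>> {"name": "jog_arm", "arguments": {
  "deltas": [
    {"travel": [0,-0.23,0],"angular": [0,0,0.13],"fingers": 15},
    {"travel": [0,-0.23,0],"angular": [0,0,0.13],"fingers": 15},
    {"travel": [0,-0.2,0],"angular": [0,0,0.08],"fingers": 15},
    {"travel": [0,0,0],"angular": [0,0,0],"fingers": 15}
  ]
}}

```text
clock: 16.92
tcp_pos: [567.2, -77.7, 61.9]
orientation: [0.68, 0.733, -0.001, -0.0]
wrist_force: [0.7, -0.7, 7.2]
finger_gap: 0.207
```

```bash
python3 -c "
from h import *
st()"
```

```text
t 16.93 tcp [567.2 -77.7  61.9] yaw_y 4.31 z [-0.001 -0.    -1.   ] F [ 0.7 -0.7  7.2] M [0.07 0.   0.02] gap 17.7
```

>>> {"name": "jog_arm", "arguments": {
  "deltas": [
    {"travel": [0,-0.1,0],"angular": [0,0,0.052],"fingers": 15},
    {"travel": [0,0,0],"angular": [0,0,0],"fingers": 15},
    {"travel": [0,0,0],"angular": [0,0,0],"fingers": 15}
  ]
}}

```text
clock: 17.3
tcp_pos: [567.2, -77.8, 61.9]
orientation: [0.699, 0.715, -0.0, -0.001]
wrist_force: [0.1, -0.5, 7.3]
finger_gap: 0.21
```

```bash
python3 -c "
from h import *
st()"
```

```text
t 17.3 tcp [567.2 -77.8  61.9] yaw_y 1.36 z [-0.001  0.    -1.   ] F [ 0.1 -0.5  7.3] M [0.1  0.04 0.02] gap 17.9
```

>>> {"name": "jog_arm", "arguments": {
  "deltas": [
    {"travel": [0,0,-1],"angular": [0,0,0],"fingers": 15},
    {"travel": [0,0,-1],"angular": [0,0,0],"fingers": 15},
    {"travel": [0,0,-1],"angular": [0,0,0],"fingers": 15},
    {"travel": [0,0,-1],"angular": [0,0,0],"fingers": 15},
    {"travel": [0,0,0],"angular": [0,0,0],"fingers": 15}
  ]
}}

```text
clock: 17.92
tcp_pos: [567.1, -77.7, 65.8]
orientation: [0.699, 0.715, -0.0, -0.001]
wrist_force: [0.5, -0.4, 5.8]
finger_gap: 0.212
```

```bash
python3 -c "
from h import *
st()"
```

```text
t 17.93 tcp [567.1 -77.7  65.8] yaw_y 1.36 z [-0.001  0.    -1.   ] F [ 0.5 -0.4  5.8] M [ 0.06 -0.07  0.03] gap 18.1
```

>>> {"name": "jog_arm", "arguments": {
  "deltas": [
    {"travel": [0,0,-1],"angular": [0,0,0],"fingers": 15},
    {"travel": [0,0,-0.6],"angular": [0,0,0],"fingers": 15},
    {"travel": [0,0,0],"angular": [0,0,0],"fingers": 15},
    {"travel": [0,0,0],"angular": [0,0,0],"fingers": 15}
  ]
}}

```text
clock: 18.42
tcp_pos: [567.1, -77.7, 67.1]
orientation: [0.699, 0.716, -0.001, -0.001]
wrist_force: [-0.4, -0.2, 3.4]
finger_gap: 0.212
```

```bash
python3 -c "
from h import *
st()"
```

```text
t 18.43 tcp [567.1 -77.7  67.1] yaw_y 1.38 z [-0.002 -0.    -1.   ] F [-0.4 -0.2  3.4] M [-0.07  0.06  0.03] gap 18.1
```

>>> {"name": "jog_arm", "arguments": {
  "deltas": [
    {"travel": [0,0,-0.5],"angular": [0,0,0],"fingers": 15},
    {"travel": [0,0,0],"angular": [0,0,0],"fingers": 15},
    {"travel": [0,0,0],"angular": [0,0,0],"fingers": 15}
  ]
}}

```text
clock: 18.8
tcp_pos: [567.2, -77.6, 67.4]
orientation: [0.698, 0.716, -0.001, -0.0]
wrist_force: [0.2, -0.1, 1.0]
finger_gap: 0.205
```

```bash
python3 -c "
from h import *
st()"
```

```text
t 18.8 tcp [567.2 -77.6  67.4] yaw_y 1.4 z [-0.001 -0.    -1.   ] F [ 0.2 -0.1  1. ] M [-0.2   0.06  0.01] gap 17.5
```

>>> {"name": "jog_arm", "arguments": {
  "deltas": [
    {"travel": [-2,0,0],"angular": [0,0,0],"fingers": 15},
    {"travel": [-4,0,0],"angular": [0,0,0],"fingers": 15},
    {"travel": [-4,0,0],"angular": [0,0,0],"fingers": 15},
    {"travel": [0,0,0],"angular": [0,0,0],"fingers": 15}
  ]
}}

```text
clock: 19.3
tcp_pos: [568.0, -85.5, 67.7]
orientation: [0.698, 0.716, 0.001, -0.001]
wrist_force: [1.1, 6.1, 1.9]
finger_gap: 0.211
```

```bash
python3 -c "
from h import *
st()"
```

```text
t 19.3 tcp [568.  -85.5  67.7] yaw_y 1.47 z [-0.001  0.003 -1.   ] F [1.1 6.1 1.9] M [1.28 0.03 0.01] gap 18.0
```

>>> {"name": "jog_arm", "arguments": {
  "deltas": [
    {"travel": [-3,0,0],"angular": [0,0,0],"fingers": 15},
    {"travel": [-3,0,0],"angular": [0,0,0],"fingers": 15},
    {"travel": [-3,0,0],"angular": [0,0,0],"fingers": 15},
    {"travel": [-3,0,0],"angular": [0,0,0],"fingers": 15}
  ]
}}

```text
clock: 19.8
tcp_pos: [568.3, -97.3, 67.6]
orientation: [0.698, 0.716, 0.001, -0.001]
wrist_force: [1.0, 4.5, 1.5]
finger_gap: 0.214
```

```bash
python3 -c "
from h import *
st()"
```

```text
t 19.8 tcp [568.3 -97.3  67.6] yaw_y 1.49 z [-0.001  0.003 -1.   ] F [1.  4.5 1.5] M [ 1.48 -0.01 -0.05] gap 18.3
```

>>> {"name": "jog_arm", "arguments": {
  "deltas": [
    {"travel": [-3.5,0,0],"angular": [0,0,0],"fingers": 15},
    {"travel": [-3.5,0,0],"angular": [0,0,0],"fingers": 15},
    {"travel": [-3.5,0,0],"angular": [0,0,0],"fingers": 15},
    {"travel": [-3.5,0,0],"angular": [0,0,0],"fingers": 15},
    {"travel": [-3.5,0,0],"angular": [0,0,0],"fingers": 15},
    {"travel": [-3.5,0,0],"angular": [0,0,0],"fingers": 15},
    {"travel": [-3.5,0,0],"angular": [0,0,0],"fingers": 15}
  ]
}}

```text
clock: 20.68
tcp_pos: [569.0, -121.8, 67.6]
orientation: [0.698, 0.716, 0.001, -0.001]
wrist_force: [-0.3, 5.7, 2.5]
finger_gap: 0.211
```

>>> {"name": "jog_arm", "arguments": {
  "deltas": [
    {"travel": [-1.5,0,0],"angular": [0,0,0],"fingers": 15},
    {"travel": [-1.5,0,0],"angular": [0,0,0],"fingers": 15},
    {"travel": [-1.5,0,0],"angular": [0,0,0],"fingers": 15}
  ]
}}

```text
clock: 21.05
tcp_pos: [569.1, -126.2, 67.6]
orientation: [0.698, 0.716, 0.001, -0.001]
wrist_force: [-0.1, 4.5, 3.3]
finger_gap: 0.211
```

>>> {"name": "jog_arm", "arguments": {
  "deltas": [
    {"travel": [-1,0,0],"angular": [0,0,0],"fingers": 15},
    {"travel": [-1,0,0],"angular": [0,0,0],"fingers": 15},
    {"travel": [-1,0,0],"angular": [0,0,0],"fingers": 15}
  ]
}}

```text
clock: 21.42
tcp_pos: [569.1, -129.2, 67.7]
orientation: [0.698, 0.716, 0.001, -0.001]
wrist_force: [-0.9, 5.2, 2.6]
finger_gap: 0.211
```

>>> {"name": "jog_arm", "arguments": {
  "deltas": [
    {"travel": [-1,0,0],"angular": [0,0,0],"fingers": 15},
    {"travel": [-1,0,0],"angular": [0,0,0],"fingers": 15}
  ]
}}

```text
clock: 21.68
tcp_pos: [569.2, -131.2, 67.7]
orientation: [0.698, 0.716, 0.001, -0.001]
wrist_force: [1.3, 5.9, 1.8]
finger_gap: 0.211
```

>>> {"name": "jog_arm", "arguments": {
  "deltas": [
    {"travel": [-1,0,0],"angular": [0,0,0],"fingers": 15},
    {"travel": [-1,0,0],"angular": [0,0,0],"fingers": 15}
  ]
}}

```text
clock: 21.92
tcp_pos: [569.2, -133.2, 67.6]
orientation: [0.698, 0.716, 0.001, -0.002]
wrist_force: [-0.7, 5.3, 2.8]
finger_gap: 0.208
```

>>> {"name": "jog_arm", "arguments": {
  "deltas": [
    {"travel": [-1,0,0],"angular": [0,0,0],"fingers": 15}
  ]
}}

```text
clock: 22.05
tcp_pos: [569.2, -134.3, 67.6]
orientation: [0.698, 0.716, 0.001, -0.001]
wrist_force: [-0.0, 5.5, 2.8]
finger_gap: 0.214
```

>>> {"name": "jog_arm", "arguments": {
  "deltas": [
    {"travel": [-1,0,0],"angular": [0,0,0],"fingers": 15}
  ]
}}

```text
clock: 22.18
tcp_pos: [569.3, -135.2, 67.7]
orientation: [0.698, 0.716, 0.001, -0.001]
wrist_force: [-0.1, 5.2, 1.7]
finger_gap: 0.211
```

>>> {"name": "jog_arm", "arguments": {
  "deltas": [
    {"travel": [-1,0,0],"angular": [0,0,0],"fingers": 15}
  ]
}}

```text
clock: 22.3
tcp_pos: [569.3, -135.9, 67.6]
orientation: [0.698, 0.716, 0.001, -0.002]
wrist_force: [0.6, 7.2, 3.1]
finger_gap: 0.214
```

>>> {"name": "jog_arm", "arguments": {
  "deltas": [
    {"travel": [-1,0,0],"angular": [0,0,0],"fingers": 15}
  ]
}}

```text
clock: 22.42
tcp_pos: [569.3, -136.0, 67.6]
orientation: [0.698, 0.716, 0.001, -0.002]
wrist_force: [-0.3, 8.3, 2.9]
finger_gap: 0.209
```

>>> {"name": "jog_arm", "arguments": {
  "deltas": [
    {"travel": [-1,0,0],"angular": [0,0,0],"fingers": 15}
  ]
}}

```text
clock: 22.55
tcp_pos: [569.3, -136.1, 67.6]
orientation: [0.698, 0.717, 0.002, -0.003]
wrist_force: [-1.3, 10.3, 4.7]
finger_gap: 0.214
```

>>> {"name": "jog_arm", "arguments": {
  "deltas": [
    {"travel": [-1,0,0],"angular": [0,0,0],"fingers": 15}
  ]
}}

```text
clock: 22.68
tcp_pos: [569.3, -136.2, 67.6]
orientation: [0.697, 0.717, 0.002, -0.003]
wrist_force: [0.0, 10.4, 4.7]
finger_gap: 0.212
```

>>> {"name": "jog_arm", "arguments": {
  "deltas": [
    {"travel": [0.5,0,0],"angular": [0,0,0],"fingers": 15},
    {"travel": [0,0,0],"angular": [0,0,0],"fingers": 22},
    {"travel": [0,0,0],"angular": [0,0,0],"fingers": 26},
    {"travel": [0,0,0],"angular": [0,0,0],"fingers": 40},
    {"travel": [0,0,0],"angular": [0,0,0],"fingers": 40}
  ]
}}

```text
clock: 23.3
tcp_pos: [569.2, -141.8, 67.8]
orientation: [0.699, 0.715, -0.0, 0.0]
wrist_force: [0.5, -0.3, 0.5]
finger_gap: 0.468
```

```bash
python3 - <<'E'
from h import *
T=st(); c=cam('wrist',T); im=snapshot('wrist')
for t in ('coupling','grooves','stud_nut','stop'):
    print(t,[(s,p.round(1).tolist()) for s,p in tip('wrist',t)[:2]])
w=im[200:400,220:440]; b=snapshot('side')[180:320,340:500]
save('w5.png',np.vstack([cv2.resize(w,(440,300+100)), cv2.resize(b,(440,200))]) if 0 else np.hstack([cv2.resize(w,(400,364)),cv2.resize(b,(400,364))]))
E
```

```text
t 23.3 tcp [ 569.2 -141.8   67.8] yaw_y 1.36 z [-0.    -0.001 -1.   ] F [ 0.5 -0.3  0.5] M [0.04 0.   0.05] gap 40.0
coupling [(0.76, [329.3, 256.0])]
grooves [(0.6, [330.9, 225.2])]
stud_nut [(0.6, [332.9, 218.1])]
stop [(0.71, [317.9, 126.0])]
```

View pics/w5.png

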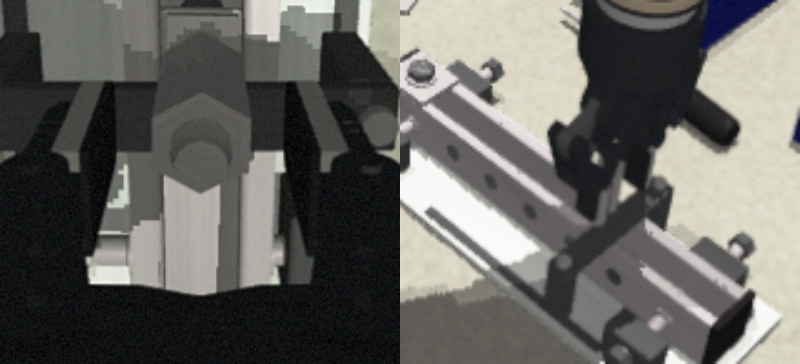

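The left half shows the released, upright hexagon (200,150 in the crop) between the open fingers, in front of the dark bar. The right half (side view) shows the gripper at the bar.

>>> {"name": "jog_arm", "arguments": {
  "deltas": [
    {"travel": [0,0,-5],"angular": [0,0,0],"fingers": 50},
    {"travel": [0,0,-20],"angular": [0,0,0],"fingers": 50},
    {"travel": [0,0,-40],"angular": [0,0,0],"fingers": 50},
    {"travel": [0,0,-50],"angular": [0,0,0],"fingers": 50},
    {"travel": [-50,0,-30],"angular": [0,0,0],"fingers": 50},
    {"travel": [0,0,0],"angular": [0,0,0],"fingers": 50},
    {"travel": [0,0,0],"angular": [0,0,0],"fingers": 50}
  ]
}}

```text
clock: 24.48
tcp_pos: [570.3, -190.7, 212.8]
orientation: [0.699, 0.715, 0.0, -0.0]
wrist_force: [0.2, 0.8, 0.0]
finger_gap: 0.586
```

```bash
python3 - <<'E'
from h import *
T=st(); c=cam('wrist',T); im=snapshot('wrist')
for t in ('coupling','grooves','stop'):
    print(t,[(s,p.round(1).tolist()) for s,p in tip('wrist',t)[:2]])
p=proj(c,[[569,-134,79]])[0].astype(int); print(p)
w=im[max(0,p[1]-75):p[1]+75,p[0]-75:p[0]+75]; b=snapshot('side')[190:310,355:475]; a=snapshot('scene')[220:320,160:260]
save('w6.png',np.hstack([cv2.resize(x,(266,266),interpolation=cv2.INTER_CUBIC) for x in (w,b,a)]))
E
```

```text
t 24.48 tcp [ 570.3 -190.7  212.8] yaw_y 1.37 z [-0.     0.001 -1.   ] F [0.2 0.8 0. ] M [ 0.06  0.01 -0.04] gap 50.0
coupling [(0.86, [329.3, 118.0])]
grooves [(0.7, [330.3, 114.4]), (0.68, [330.4, 120.1])]
stop [(0.94, [323.3, 114.1])]
[332 118]
```

View pics/w6.png

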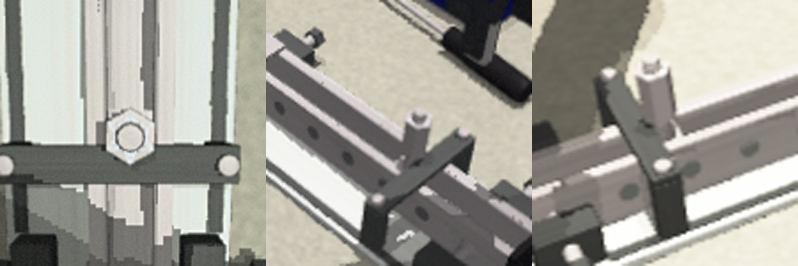

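The wrist, side and scene crops show the coupling upright in the slot with its hexagon slightly over the stop bar. I'll check the gap numerically.

```bash
python3 - <<'E'
from h import *
T=pose(); c=cam('wrist',T); im=snapshot('wrist'); g=cv2.cvtColor(im,cv2.COLOR_RGB2GRAY).astype(float)
for cols in ((285,305),(350,370)): print([int(x) for x in g[115:150,cols[0]:cols[1]].mean(1)])
print([int(x) for x in g[98:140,327:335].mean(1)])
for r in (124,125,126): print('bar face',r,[atz(c,(x,r),57)[:2].round(1) for x in (295,330,360)])
print('stud tip',atz(c,(329.5,119.7),105)[:2].round(1),'coupling',atz(c,(329.3,118),79)[:2].round(1))
s,d=cam('scene'),cam('side'); snapshot('scene'); snapshot('side')
q=[tip(n,'coupling') for n in('scene','side')]; print(q)
print([proj(k,[[569,-134.5,79]]) for k in (s,d)])
E
```

```text
[224, 225, 225, 224, 225, 224, 225, 225, 229, 223, 137, 75, 89, 93, 93, 95, 94, 97, 96, 96, 95, 94, 94, 98, 94, 93, 91, 94, 92, 93, 93, 92, 79, 136, 132]
[225, 225, 225, 225, 225, 225, 225, 227, 231, 198, 114, 76, 90, 95, 95, 97, 99, 98, 98, 99, 98, 96, 94, 96, 95, 95, 93, 94, 95, 97, 98, 93, 99, 201, 213]
[215, 214, 215, 215, 214, 217, 210, 191, 182, 205, 223, 223, 223, 227, 211, 154, 128, 187, 217, 218, 215, 214, 212, 211, 209, 210, 210, 212, 212, 206, 161, 142, 210, 223, 220, 221, 214, 173, 110, 87, 89, 89]
bar face 124 [array([ 538.8, -139.4]), array([ 567.5, -138.7]), array([ 592.1, -138. ])]
bar face 125 [array([ 538.8, -140.2]), array([ 567.5, -139.5]), array([ 592.2, -138.8])]
bar face 126 [array([ 538.8, -141. ]), array([ 567.6, -140.3]), array([ 592.2, -139.6])]
stud tip [ 567.  -133.3] coupling [ 566.8 -133.1]
[[(0.85, array([202.112, 251.92 ])), (0.82, array([453.12, 185.08])), (0.79, array([419.2 , 196.32]))], [(0.75, array([269.184, 125.   ])), (0.73, array([296.192, 141.92 ])), (0.6, array([421.312, 250.4  ]))]]
[array([[206.34189434, 253.7390604 ]]), array([[421.39640569, 250.18567486]])]
```

```bash
python3 -c "
from h import *
st(); print(arm.finish_job())"
```

```text
t 25.02 tcp [ 570.6 -190.8  212.7] yaw_y 1.42 z [-0.  0. -1.] F [-0.   0.4 -0.4] M [-0.    0.04 -0.  ] gap 50.0
the job is handed in; nothing more can be done
None
```

The hexagon stud nut is in the channel, turned a quarter turn clockwise and slid up to the stop bar. I let go of it, backed the arm clear and handed the job in at 25 s of the 72 s limit.

- **Insertion:** I pressed it through the slot with at most about 4 N sideways. I pushed it down to the turning depth (about 7 N of spring force) and turned it 90° clockwise without resistance.
- **Catch:** On the way up, the force dropped sharply at the expected height and not where the ridges would have hit. That indicates the grooves are seated on the lips.
- **Slide:** It dragged steadily at about 5 N until a clear stop at the bar (about 10 N), where I let go.
- **Final check:** The pictures after letting go show it upright and square, with the stud axis about 6.2 mm from the bar face. Touching would be 6 mm, but the measurement is only good to about 1 mm. I took the contact felt during the slide as the proof and did not push again afterwards.
- **Disagreements:** The cameras and the trained networks differed from each other by 2–3 mm, so I found the final sideways fit in the slot by feel.
- **Other parts:** I did not touch the other two studs or the red look-alikes, but took no picture of the rack at the end.
- **Process slips:** My first two moves were refused because their rows lacked fields, and that cost one picture view. I viewed 9 of the 10 pictures allowed.

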